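# Close the air outlet that was left open

### The arm

A 6-joint arm with a two-finger parallel gripper is mounted at the origin on the work surface. World frame = base frame: x ahead of the robot, y to its left, z up, the work surface at z = 0. Lengths are in m, angles in rad, forces in N, time in s.
With the tool pointing down it reaches from about 0.25 to 0.725 m from the base axis. Payload 4 kg.
Tool frame: the origin (TCP) lies at the centre of the arm's flange, where the gripper is bolted on; the fingertips stand 173 mm ahead of it and the grasp point (between the pads) lies 155 mm ahead of it; z points along the fingers, y is the direction in which the jaws open and shut (so a half turn about z gives the same grasp; the last joint's range is limited). The gripper opens to 85 mm and grips with 20 to 120 N. Pads are 22 mm wide; open, the fingers measure 114 mm over their backs; the gripper's body (76 mm by 85 mm) begins 54 mm behind the grasp point. The pads swing forward as they close: fully open they stand 13 mm farther back than shut.
Start: joints at [-1.322, 0.241, 0.005, 1.335, 0, 1.571], TCP at [0.123, -0.485, 0.405] pointing down, gripper open.
Joint ranges: [-2.72, 2.72], [-1.05, 1.87], [-1.09, 1.28], [-1.99, 2.15], [-1.42, 1.44], [-3.14, 3.14]. Speed limits (rad/s): [2.79, 2.79, 3.14, 3.14, 3.14, 3.14].

### API

Orientations are given as a unit quaternion [w, x, y, z].
In Python, from bench import env gives the robot as it stands.
- The arm moves only by the tool step_arm, never from a script. Its argument "rows" is a list of rows, each an object with "xyz": the shift along the tool's x, y, z in m, a list of three; "turn": the turn about the tool's z in degrees. In form: [{"xyz": [tx, ty, tz], "turn": turn}, ...]. A call has 1 to 10 rows; each row shifts and turns the commanded pose from where the row before left it, along the tool's axes as they then stand; what a row does not reach is not made up. A row lasts 1/8 s, in which the tool goes at most 62.5 mm and 10.7 degrees, less where a joint would pass 70% of its speed; a pose out of reach is approached as far as the arm can. A call is refused whole if a number of a shift passes 0.0625 or a number of a turn 10.7, either way. A call with a gripper value outside its range is refused whole. "claw" is the finger opening in m, from 0 to 0.0854, set as the call begins (left out, the last holds). The fingers move at their own pace and stop on an object; "squeeze" is the grip in N (left out, the last holds). Time passes only in rows, so rows that do not move let the fingers close. It gives the time, the measured TCP pose, the force and the opening at its end, in the units of the state.
- env.observe(): the state, without advancing time (a new reading comes with each control period).
- env.capture(name): name is "scene" or "top"; returns the picture (420x560x3 uint8, red, green, blue); there is no depth.
- env.get_calibration(name): a dict with "mtx" (3x3 intrinsics, pixels), "distortion" ([k1, k2, p1, p2, k3] as OpenCV has them; the pictures are not rectified), "origin" and "orientation" of the camera in the world. Camera axes: x right, y up, looking along -z (the intrinsics and any distortion apply to the point x, -y, -z); pixel columns grow to the right and rows downward; lengths in m; the calibration is good to about 2 mm. A picture is of the moment at which its call begins. get_calibration takes no time and is no camera call.
- env.job_done(): hands the job in, once; it reports no verdict.
The state is a dict: "time": time; "joint_positions": joint angles; "qd": joint speeds; "effort": joint torques, N m; "tcp_pos": TCP position; "tcp_rot": TCP orientation; "ft_force": force on the tool from outside, world axes, zero at the start; "wrist_torque": the same for the moment, N m; "width": finger opening in m.
Only numpy, scipy, OpenCV 4.12 (cv2) and the standard library are available. Lean on these libraries where they do the work, as an engineer would, in place of code of your own. Each camera call takes 0.05 s, during which the arm holds its last target. There are 200 camera calls.

### The job

On the bench air manifold one of the four push-push outlet keys has been left latched down. With the fingertips tap all four keys lightly one after the other, from the leftmost (gauge end) to the rightmost, to feel which one is already down, without changing any of them; then press that one fully in and let go so that it springs up and all four keys stand up. Latch no other key, and leave the things on the bench where they are: nothing is to be picked up.

Things in the scene. Friction and masses are not known exactly. Their poses are not given: they have to be found in the camera images.
- manifold: Fixed aluminium air manifold: block 68 (x) x 250 (y) mm, top at 60 mm. Origin: block centre at bench level; x towards its four brass outlets (away from the robot), y along the keys to its left end, z up. Keys at x = 0, y = +82.5, +27.5, -27.5, -82.5 mm in 40 mm square grey collars, tops at 66 mm. Gauge and supply pipe at the left end (y = +162 mm) reach 105 mm above the bench.
- key1: Push key 1, leftmost seen from the robot, nearest the gauge: black cap 28 x 28 mm, flat top; origin at the centre of its top face, z up. Top 85 mm above the bench when up, 80 mm latched down, 75 mm at its stop. All keys are alike: an up key starts to move at 2.5 to 3 N, takes 5 N half-way in and 6 N just before its hard stop, 10 mm down. A tap of up to 4 N changes nothing.
- key2: Push key 2, second from the left: black cap 28 x 28 mm, flat top; origin at the centre of its top face, z up. Top 85 mm above the bench when up, 80 mm latched down, 75 mm at its stop. As key 1. Push-push: an up key pushed to its stop and let go stays latched, 5 mm down; pushed in less than 6 mm it only springs back.
- key3: Push key 3, third from the left: black cap 28 x 28 mm, flat top; origin at the centre of its top face, z up. Top 85 mm above the bench when up, 80 mm latched down, 75 mm at its stop. As key 1. A latched key is met 5 mm lower and hardly gives below 4 N, then moves on; pushed to its stop (7 to 15 N) and let go it springs right up.
- key4: Push key 4, rightmost: black cap 28 x 28 mm, flat top; origin at the centre of its top face, z up. Top 85 mm above the bench when up, 80 mm latched down, 75 mm at its stop. As key 1.
- shear: Loose pneumatic shear lying in front of the manifold (robot side), black, about 40 x 270 x 35 mm; origin at its underside under the middle of the body. Bystander.
- carton: Loose closed product carton, white with a blue lid band, 100 x 150 x 62 mm, off the left end of the manifold; origin at the centre of its underside. Bystander.
- leaflets: Loose bundle of flat blue and white leaflets, 85 x 130 x 21 mm, off the right end of the manifold; origin at the centre of its underside. Bystander.
- nipple: Loose brass and steel hose nipple standing upright, 22 mm across, 54 mm tall, beyond the outlets of the manifold; origin at the centre of its underside. Bystander.

How it is judged:
By the outcome, as a careful person would: the job done as asked, in the order asked, and still so for the second after the job is handed in, with the robot touching nothing.
It also fails if it takes over 46 s, if anything falls off the work surface, if the arm or the gripper's body presses on something with over 40 N, if the wrist force passes 120 N, or if a joint passes its speed limit or range.

## Working session

There is one attempt and no reset: what is moved stays moved. The work goes in short steps, Python scripts to look and compute and a tool call to move; the robot and the scene stay as the last step left them, time stands still between calls to the robot, and variables do not carry over. Pictures are saved under pics/ and viewed, about 8 in all and at most 12, crops included, and the job is handed in when it is done.

Besides the shell and the picture viewer there is one more tool, called after "Call:" by a JSON object that holds its "op" and its "data". step_arm: Moves the arm, as the interface text tells. Its arguments: {"type":"object","properties":{"rows":{"type":"array"},"claw":{"type":"number"},"squeeze":{"type":"number"}},"required":["rows"]}

```bash
mkdir -p pics; python3 - <<'E'
from bench import env
import cv2
o=env.observe();print(o)
for n in("scene","top"):
    im=env.capture(n);cv2.imwrite(f"pics/{n}0.png",im[...,::-1]);print(n,env.get_calibration(n))
E
```

```text
{'time': 0.0, 'joint_positions': array([-1.32204578e+00,  2.41424564e-01,  3.75163909e-03,  1.33517429e+00,
        1.93380999e-05,  1.57079910e+00]), 'qd': array([-1.45562042e-03,  1.39616317e-03,  1.16782408e-04, -9.92806780e-05,
        9.02961973e-04,  3.06873957e-04]), 'effort': array([ 9.24814012e-04, -3.72317612e+01,  2.52407777e+01,  1.68985699e-02,
       -1.88986064e-05,  7.51191855e-07]), 'tcp_pos': array([ 0.1230367 , -0.48436445,  0.40381724]), 'tcp_rot': array([-1.01872091e-03,  9.92275012e-01,  1.24053410e-01, -1.17618212e-04]), 'ft_force': array([-0.20921709, -0.01883492, -0.00340778]), 'wrist_torque': array([-0.01004468, -0.02605712, -0.00732462]), 'width': 0.08573739253871449}
scene {'mtx': array([[399.67458836,   0.        , 283.77556354],
       [  0.        , 399.67458836, 213.74488915],
       [  0.        ,   0.        ,   1.        ]]), 'distortion': array([-0.00028819,  0.        ,  0.        ,  0.        ,  0.        ]), 'origin': array([1.14245948, 0.19903914, 0.7009868 ]), 'orientation': array([0.54630967, 0.22470829, 0.29187323, 0.75223796])}
top {'mtx': array([[430.20588342,   0.        , 284.5821441 ],
       [  0.        , 430.20588342, 208.06193733],
       [  0.        ,   0.        ,   1.        ]]), 'distortion': array([-0.0836592,  0.       ,  0.       ,  0.       ,  0.       ]), 'origin': array([0.42098773, 0.04799532, 1.02208161]), 'orientation': array([ 0.70991879,  0.04069108, -0.05819548, -0.70069453])}
```

View pics/top0.png

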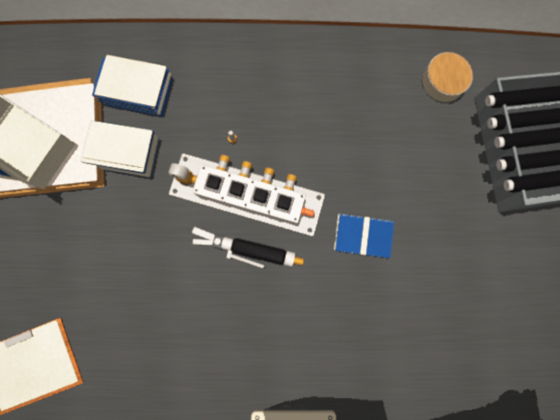

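View pics/scene0.png

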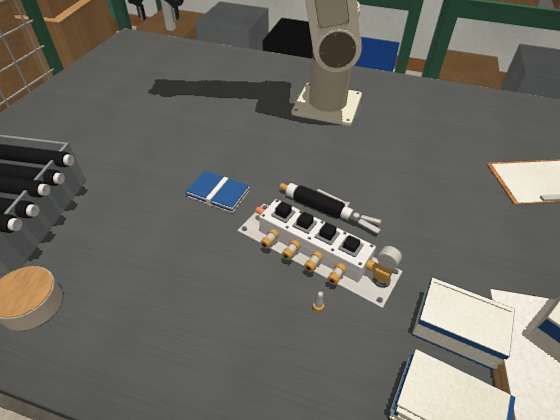

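The top view shows four black caps at about (213,183), (237,189), (261,196) and (285,203), with the gauge at (180,170) on the left and the shear at (258,250). The scene view agrees. Next I'll locate the caps in both views.

```bash
cat > h.py <<'E'
import cv2,numpy as np
from scipy.spatial.transform import Rotation as R
from bench import env
def ray(n,px):
    c=env.get_calibration(n)
    u=cv2.undistortPoints(np.array([[px]],float),c["mtx"],c["distortion"])[0,0]
    q=c["orientation"];return c["origin"],R.from_quat([*q[1:],q[0]]).apply([u[0],-u[1],-1])
def onz(n,px,z):
    o,d=ray(n,px);return o+d*(z-o[2])/d[2]
E
python3 - <<'E'
from h import *
S={"top":[(213,183),(237,189),(261,196),(285,203)],"scene":[(352,243),(328,231),(306,220),(284,210)]}
for n,ss in S.items():
    im=cv2.imread(f"pics/{n}0.png");g=im.max(2);P=[]
    for s in ss:
        m=np.zeros_like(g);cv2.circle(m,s,12,255,-1)
        k,l,st,c=cv2.connectedComponentsWithStats(((g<70)&(m>0)).astype(np.uint8))
        i=1+np.argmax(st[1:,4]);P.append(onz(n,c[i],.083));print(n,c[i].round(1),st[i,4],P[-1].round(4))
    P=np.array(P);d=P[0]-P[3];print("centre",P.mean(0).round(4),"yaw of +y axis",np.degrees(np.arctan2(-d[0],d[1])) ,np.linalg.norm(d))
im=cv2.imread("pics/scene0.png")[180:310,220:410];a=cv2.resize(im,None,fx=4,fy=4,interpolation=cv2.INTER_CUBIC);cv2.imwrite("pics/c1.png",a)
E
```

```text
top [213.3 182. ] 142 [0.6096 0.1844 0.083 ]
top [236.6 188.7] 152 [0.5953 0.1323 0.083 ]
top [260.3 195.4] 150 [0.5809 0.0794 0.083 ]
top [283.7 202.3] 143 [0.5662 0.0274 0.083 ]
centre [0.588  0.1059 0.083 ] yaw of +y axis -15.454209091921422 0.16284718896763695
scene [351.  243.6] 191 [0.6202 0.1863 0.083 ]
scene [327.6 230.9] 210 [0.6026 0.1344 0.083 ]
scene [304.8 219.9] 203 [0.5879 0.0818 0.083 ]
scene [283.1 209.5] 194 [0.5739 0.0298 0.083 ]
centre [0.5962 0.1081 0.083 ] yaw of +y axis -16.460408829651776 0.16326536564719926
```

View pics/c1.png

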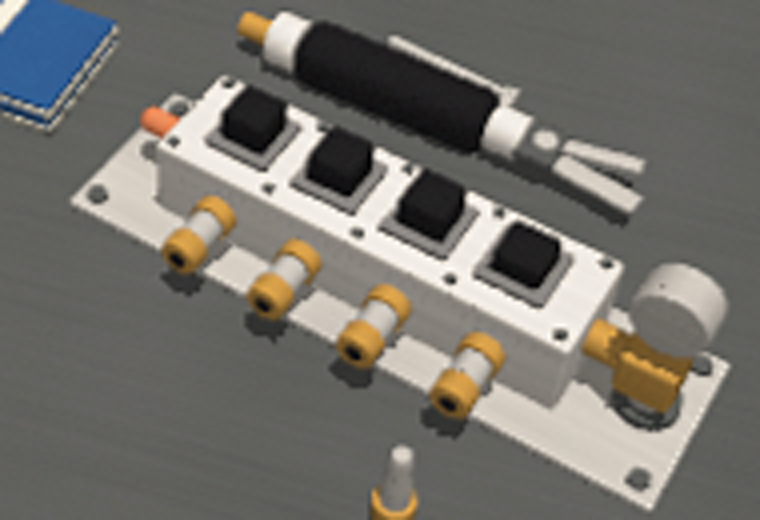

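The caps lie on a line. The centre is about (0.590, 0.106), the manifold yaw is about -15.7°, and key 1 is at about (0.612, 0.185). I'll close the fingers and turn the tool clear of the joint limits.

Call:
{"op": "step_arm", "data": {"rows": [{"xyz":[0,0,0],"turn":-10},{"xyz":[0,0,0],"turn":-10},{"xyz":[0,0,0],"turn":-10},{"xyz":[0,0,0],"turn":-10},{"xyz":[0,0,0],"turn":-10},{"xyz":[0,0,0],"turn":-10}], "claw": 0, "squeeze": 20}}

```text
time: 0.85
tcp_pos: [0.1231, -0.4844, 0.4041]
tcp_rot: [-0.001, 0.796, 0.606, 0.0]
ft_force: [-0.1, 0.1, 0.3]
width: -0.0
```

```bash
cat > d.py <<'E'
from h import *
import sys
c=np.array([.590,.106]);y=np.array([.2706,.9627])
K=[c+y*a for a in(.0825,.0275,-.0275,-.0825)]
def to(k):
    o=env.observe();q=o["tcp_rot"];r=R.from_quat([*q[1:],q[0]])
    t=np.array([*K[k-1],o["tcp_pos"][2]])
    print("t",round(o["time"],2),"tcp",o["tcp_pos"].round(4),"tipz",round(o["tcp_pos"][2]-.173,4),"z",r.apply([0,0,1]).round(3),"xdir",r.apply([1,0,0]).round(3),"q",o["joint_positions"].round(2),"F",o["ft_force"].round(2),"w",o["width"])
    print("key",k,"tool shift",r.inv().apply(t-o["tcp_pos"]).round(4))
if __name__=="__main__":to(int(sys.argv[1]))
E
python3 d.py 1
```

```text
t 0.85 tcp [ 0.1231 -0.4844  0.4041] tipz 0.2311 z [-0.     0.001 -1.   ] xdir [0.266 0.964 0.001] q [-1.32  0.24  0.    1.34 -0.    0.52] F [-0.12  0.15  0.29] w -1.638320598585765e-05
key 1 tool shift [7.758e-01 2.936e-01 7.000e-04]
```

Call:
{"op": "step_arm", "data": {"rows": [{"xyz":[0.0485,0.0183,0],"turn":0},{"xyz":[0.0485,0.0183,0],"turn":0},{"xyz":[0.0485,0.0183,0],"turn":0},{"xyz":[0.0485,0.0183,0],"turn":0},{"xyz":[0.0485,0.0183,0],"turn":0},{"xyz":[0.0485,0.0183,0],"turn":0},{"xyz":[0.0485,0.0183,0],"turn":0},{"xyz":[0.0485,0.0183,0],"turn":0}]}}

```text
time: 1.85
tcp_pos: [0.3699, -0.1493, 0.4045]
tcp_rot: [-0.0, 0.797, 0.604, -0.0]
ft_force: [0.9, -1.0, -0.3]
width: -0.0002
```

Call:
{"op": "step_arm", "data": {"rows": [{"xyz":[0.0485,0.0183,0],"turn":0},{"xyz":[0.0485,0.0183,0],"turn":0},{"xyz":[0.0485,0.0183,0],"turn":0},{"xyz":[0.0485,0.0183,0],"turn":0},{"xyz":[0.0485,0.0183,0],"turn":0},{"xyz":[0.0485,0.0183,0],"turn":0},{"xyz":[0.0485,0.0183,0],"turn":0},{"xyz":[0.0485,0.0183,0],"turn":0},{"xyz":[0,0,0],"turn":0},{"xyz":[0,0,0],"turn":0}]}}

```text
time: 3.1
tcp_pos: [0.6152, 0.1828, 0.4036]
tcp_rot: [-0.0, 0.797, 0.604, -0.001]
ft_force: [0.4, -0.4, 0.3]
width: 0.0001
```

```bash
python3 d.py 1
```

```text
t 3.1 tcp [0.6152 0.1828 0.4036] tipz 0.2306 z [-0.002 -0.001 -1.   ] xdir [ 0.271  0.963 -0.002] q [ 0.29  0.54  0.44  1.48 -0.    2.13] F [ 0.4  -0.37  0.33] w 5.223324695912431e-05
key 1 tool shift [ 0.0018 -0.0035  0.    ]
```

Call:
{"op": "step_arm", "data": {"rows": [{"xyz":[0.002,-0.0035,0.026],"turn":0},{"xyz":[0,0,0.026],"turn":0},{"xyz":[0,0,0.026],"turn":0},{"xyz":[0,0,0.026],"turn":0},{"xyz":[0,0,0.026],"turn":0},{"xyz":[0,0,0],"turn":0},{"xyz":[0,0,0],"turn":0}]}}

```text
time: 3.98
tcp_pos: [0.6128, 0.1849, 0.2764]
tcp_rot: [0.0, 0.798, 0.603, 0.001]
ft_force: [0.3, -0.2, 0.6]
width: -0.0002
```

```bash
python3 d.py 1; python3 - <<'E'
from h import *
im=env.capture("scene")[140:310,200:410,::-1];cv2.imwrite("pics/c2.png",cv2.resize(im,None,fx=3.5,fy=3.5,interpolation=cv2.INTER_CUBIC))
E
```

```text
t 3.98 tcp [0.6128 0.1849 0.2764] tipz 0.1034 z [ 0.002  0.    -1.   ] xdir [0.272 0.962 0.001] q [ 0.29  0.59  0.2   1.18 -0.    2.14] F [ 0.32 -0.19  0.58] w -0.00020819145715821923
key 1 tool shift [ 0.0003 -0.0006 -0.    ]
```

View pics/c2.png

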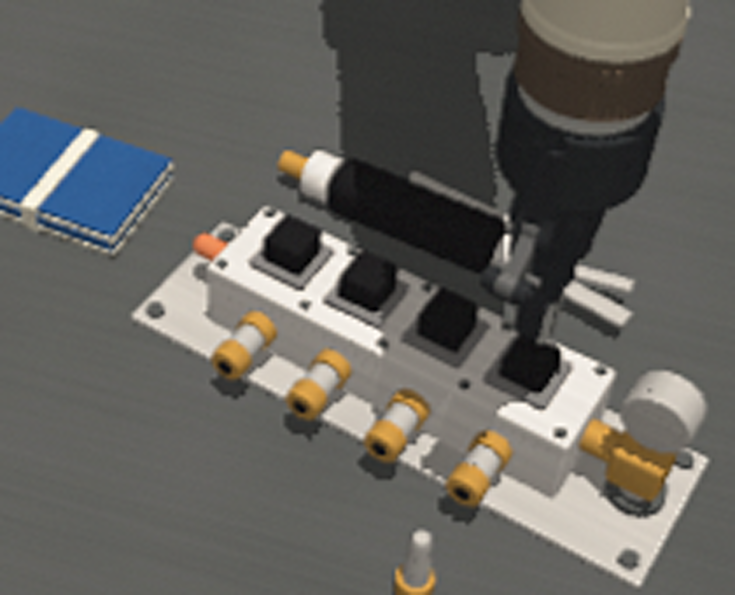

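The closed tips are just above key 1 (crop 530,340) and centred, with everything else clear. Going down gently.

Call:
{"op": "step_arm", "data": {"rows": [{"xyz":[0,0,0.005],"turn":0},{"xyz":[0,0,0.005],"turn":0},{"xyz":[0,0,0.003],"turn":0},{"xyz":[0,0,0],"turn":0},{"xyz":[0,0,0],"turn":0}]}}

```text
time: 4.65
tcp_pos: [0.6127, 0.1858, 0.2617]
tcp_rot: [-0.0, 0.797, 0.604, -0.0]
ft_force: [0.8, 0.8, -1.0]
width: 0.0
```

Call:
{"op": "step_arm", "data": {"rows": [{"xyz":[0,0,0.001],"turn":0},{"xyz":[0,0,0.001],"turn":0},{"xyz":[0,0,0],"turn":0}]}}

```text
time: 5.03
tcp_pos: [0.6126, 0.1857, 0.2596]
tcp_rot: [-0.0, 0.797, 0.604, -0.0]
ft_force: [0.2, -0.1, -0.5]
width: 0.0001
```

Call:
{"op": "step_arm", "data": {"rows": [{"xyz":[0,0,0.001],"turn":0},{"xyz":[0,0,0],"turn":0}]}}

```text
time: 5.28
tcp_pos: [0.6127, 0.1857, 0.2586]
tcp_rot: [-0.0, 0.797, 0.604, -0.0]
ft_force: [-0.0, 0.1, -0.9]
width: 0.0003
```

Call:
{"op": "step_arm", "data": {"rows": [{"xyz":[0,0,0.0007],"turn":0},{"xyz":[0,0,0],"turn":0}]}}

```text
time: 5.52
tcp_pos: [0.6127, 0.1857, 0.2579]
tcp_rot: [-0.0, 0.797, 0.604, -0.0]
ft_force: [1.2, 0.1, -0.3]
width: -0.0001
```

Call:
{"op": "step_arm", "data": {"rows": [{"xyz":[0,0,0.0007],"turn":0},{"xyz":[0,0,0],"turn":0}]}}

```text
time: 5.78
tcp_pos: [0.6127, 0.1857, 0.2572]
tcp_rot: [-0.0, 0.797, 0.604, -0.0]
ft_force: [-0.2, 0.7, -0.2]
width: -0.0001
```

Call:
{"op": "step_arm", "data": {"rows": [{"xyz":[0,0,0.0007],"turn":0},{"xyz":[0,0,0],"turn":0}]}}

```text
time: 6.02
tcp_pos: [0.6126, 0.1857, 0.2565]
tcp_rot: [-0.0, 0.797, 0.604, -0.0]
ft_force: [-0.3, -0.7, 0.1]
width: 0.0001
```

Call:
{"op": "step_arm", "data": {"rows": [{"xyz":[0,0,0.0007],"turn":0},{"xyz":[0,0,0],"turn":0}]}}

```text
time: 6.28
tcp_pos: [0.6126, 0.1857, 0.2558]
tcp_rot: [-0.0, 0.797, 0.604, -0.0]
ft_force: [0.0, 0.1, 0.8]
width: 0.0001
```

Call:
{"op": "step_arm", "data": {"rows": [{"xyz":[0,0,0.0006],"turn":0},{"xyz":[0,0,0],"turn":0}]}}

```text
time: 6.52
tcp_pos: [0.6126, 0.1857, 0.2552]
tcp_rot: [-0.0, 0.797, 0.604, -0.0]
ft_force: [-0.1, -0.2, -0.8]
width: -0.0005
```

Call:
{"op": "step_arm", "data": {"rows": [{"xyz":[0,0,0.0005],"turn":0},{"xyz":[0,0,0],"turn":0}]}}

```text
time: 6.78
tcp_pos: [0.6127, 0.1857, 0.2548]
tcp_rot: [-0.0, 0.797, 0.604, -0.0]
ft_force: [0.6, -0.0, 0.5]
width: 0.0001
```

Call:
{"op": "step_arm", "data": {"rows": [{"xyz":[0,0,0.0005],"turn":0},{"xyz":[0,0,0],"turn":0}]}}

```text
time: 7.02
tcp_pos: [0.6127, 0.1857, 0.2542]
tcp_rot: [-0.0, 0.797, 0.604, -0.0]
ft_force: [-0.2, -0.3, 0.7]
width: 0.0002
```

Call:
{"op": "step_arm", "data": {"rows": [{"xyz":[0,0,0.0005],"turn":0},{"xyz":[0,0,0],"turn":0}]}}

```text
time: 7.28
tcp_pos: [0.6127, 0.1857, 0.2537]
tcp_rot: [-0.0, 0.797, 0.604, -0.0]
ft_force: [0.3, 0.8, -0.2]
width: 0.0001
```

Call:
{"op": "step_arm", "data": {"rows": [{"xyz":[0,0,0.0004],"turn":0},{"xyz":[0,0,0],"turn":0}]}}

```text
time: 7.52
tcp_pos: [0.6127, 0.1857, 0.2536]
tcp_rot: [0.0, 0.797, 0.604, 0.0]
ft_force: [-0.9, 0.3, 1.3]
width: 0.0002
```

Call:
{"op": "step_arm", "data": {"rows": [{"xyz":[0,0,0.0002],"turn":0},{"xyz":[0,0,0],"turn":0}]}}

```text
time: 7.78
tcp_pos: [0.6127, 0.1857, 0.2534]
tcp_rot: [0.0, 0.797, 0.604, 0.0]
ft_force: [-2.0, -0.3, 3.0]
width: 0.0005
```

```bash
python3 d.py 1
```

```text
t 7.78 tcp [0.6127 0.1857 0.2534] tipz 0.0804 z [ 0.  0. -1.] xdir [0.271 0.962 0.   ] q [0.29 0.61 0.17 1.13 0.   2.14] F [-2.02 -0.26  3.  ] w 0.00047955036708641186
key 1 tool shift [-0.0004 -0.0003 -0.    ]
```

Key 1 answers at about 3 N with the tip at 80.4 mm, so it is probably latched. The other keys should be met about 5 mm higher. On to key 2.

Call:
{"op": "step_arm", "data": {"rows": [{"xyz":[0,0,-0.008],"turn":0},{"xyz":[0,0,-0.012],"turn":0},{"xyz":[-0.0275,0,0],"turn":0},{"xyz":[-0.0275,0,0],"turn":0},{"xyz":[0,0,0.006],"turn":0},{"xyz":[0,0,0.005],"turn":0},{"xyz":[0,0,0],"turn":0},{"xyz":[0,0,0],"turn":0}]}}

```text
time: 8.78
tcp_pos: [0.5979, 0.1335, 0.2621]
tcp_rot: [-0.0, 0.797, 0.604, 0.0]
ft_force: [-0.4, -0.8, 0.2]
width: -0.0002
```

```bash
python3 d.py 2
```

```text
t 8.78 tcp [0.5979 0.1335 0.2621] tipz 0.0891 z [-0.  0. -1.] xdir [0.27  0.963 0.   ] q [0.22 0.55 0.09 1.11 0.   2.06] F [-0.38 -0.82  0.17] w -0.00019784436103722981
key 2 tool shift [-0.0011 -0.0002 -0.    ]
```

Down to about 0.2592, then in small steps.

Call:
{"op": "step_arm", "data": {"rows": [{"xyz":[-0.001,0,0.001],"turn":0},{"xyz":[0,0,0.001],"turn":0},{"xyz":[0,0,0.001],"turn":0},{"xyz":[0,0,0],"turn":0}]}}

```text
time: 9.28
tcp_pos: [0.5975, 0.1318, 0.2591]
tcp_rot: [-0.0, 0.797, 0.604, -0.0]
ft_force: [0.3, 0.3, -0.5]
width: 0.0002
```

Call:
{"op": "step_arm", "data": {"rows": [{"xyz":[0,0,0.0005],"turn":0},{"xyz":[0,0,0],"turn":0}]}}

```text
time: 9.52
tcp_pos: [0.5975, 0.1318, 0.2587]
tcp_rot: [0.0, 0.797, 0.604, -0.0]
ft_force: [-0.1, -0.5, -0.5]
width: -0.0001
```

Call:
{"op": "step_arm", "data": {"rows": [{"xyz":[0,0,0.0004],"turn":0},{"xyz":[0,0,0],"turn":0}]}}

```text
time: 9.78
tcp_pos: [0.5975, 0.1318, 0.2585]
tcp_rot: [0.0, 0.797, 0.604, 0.0]
ft_force: [-0.7, -0.1, 1.6]
width: 0.0001
```

Call:
{"op": "step_arm", "data": {"rows": [{"xyz":[0,0,0.0003],"turn":0},{"xyz":[0,0,0],"turn":0}]}}

```text
time: 10.02
tcp_pos: [0.5975, 0.1318, 0.2583]
tcp_rot: [0.0, 0.797, 0.604, 0.0]
ft_force: [-1.4, -0.9, 3.6]
width: 0.0003
```

Key 2 is met 5 mm higher (0.2585), so it is up. Key 3 next.

Call:
{"op": "step_arm", "data": {"rows": [{"xyz":[0,0,-0.006],"turn":0},{"xyz":[0,0,-0.009],"turn":0},{"xyz":[-0.0275,0,0],"turn":0},{"xyz":[-0.0275,0,0],"turn":0},{"xyz":[0,0,0.006],"turn":0},{"xyz":[0,0,0.005],"turn":0},{"xyz":[0,0,0],"turn":0},{"xyz":[0,0,0],"turn":0}]}}

```text
time: 11.02
tcp_pos: [0.5827, 0.0796, 0.2619]
tcp_rot: [-0.0, 0.797, 0.604, -0.0]
ft_force: [0.7, -0.5, 0.2]
width: 0.0001
```

```bash
python3 d.py 3
```

```text
t 11.03 tcp [0.5827 0.0796 0.2619] tipz 0.0889 z [-0.  0. -1.] xdir [0.27  0.963 0.   ] q [0.14 0.51 0.01 1.08 0.   1.98] F [ 0.65 -0.45  0.2 ] w 0.0001092508145388779
key 3 tool shift [-0.0001 -0.0001  0.    ]
```

Call:
{"op": "step_arm", "data": {"rows": [{"xyz":[0,0,0.001],"turn":0},{"xyz":[0,0,0.001],"turn":0},{"xyz":[0,0,0.0008],"turn":0},{"xyz":[0,0,0],"turn":0}]}}

```text
time: 11.52
tcp_pos: [0.5825, 0.0788, 0.2591]
tcp_rot: [-0.0, 0.797, 0.604, -0.0]
ft_force: [-0.2, -0.7, -0.2]
width: -0.0
```

Call:
{"op": "step_arm", "data": {"rows": [{"xyz":[0,0,0.0005],"turn":0},{"xyz":[0,0,0],"turn":0}]}}

```text
time: 11.78
tcp_pos: [0.5826, 0.0788, 0.2587]
tcp_rot: [-0.0, 0.797, 0.604, 0.0]
ft_force: [-0.4, 0.7, -0.6]
width: -0.0001
```

Call:
{"op": "step_arm", "data": {"rows": [{"xyz":[0,0,0.0003],"turn":0},{"xyz":[0,0,0],"turn":0}]}}

```text
time: 12.02
tcp_pos: [0.5826, 0.0788, 0.2585]
tcp_rot: [0.0, 0.797, 0.604, 0.0]
ft_force: [0.3, -0.3, 0.3]
width: 0.0002
```

Call:
{"op": "step_arm", "data": {"rows": [{"xyz":[0,0,0.0003],"turn":0},{"xyz":[0,0,0],"turn":0}]}}

```text
time: 12.28
tcp_pos: [0.5826, 0.0788, 0.2584]
tcp_rot: [0.0, 0.797, 0.604, 0.0]
ft_force: [-0.0, -0.4, 3.0]
width: 0.0001
```

Key 3 is up: 3.0 N at 0.2584. Key 4 next.

Call:
{"op": "step_arm", "data": {"rows": [{"xyz":[0,0,-0.006],"turn":0},{"xyz":[0,0,-0.009],"turn":0},{"xyz":[-0.0275,0,0],"turn":0},{"xyz":[-0.0275,0,0],"turn":0},{"xyz":[0,0,0.006],"turn":0},{"xyz":[0,0,0.005],"turn":0},{"xyz":[0,0,0],"turn":0},{"xyz":[0,0,0],"turn":0}]}}

```text
time: 13.28
tcp_pos: [0.5678, 0.0266, 0.262]
tcp_rot: [-0.0, 0.797, 0.604, 0.0]
ft_force: [-0.3, -0.2, -0.2]
width: 0.0002
```

Call:
{"op": "step_arm", "data": {"rows": [{"xyz":[0,0,0.001],"turn":0},{"xyz":[0,0,0.001],"turn":0},{"xyz":[0,0,0.0008],"turn":0},{"xyz":[0,0,0],"turn":0}]}}

```text
time: 13.78
tcp_pos: [0.5676, 0.0259, 0.2592]
tcp_rot: [-0.0, 0.797, 0.604, -0.0]
ft_force: [-0.2, 0.1, 0.4]
width: 0.0003
```

```bash
python3 d.py 4
```

```text
t 13.78 tcp [0.5676 0.0259 0.2592] tipz 0.0862 z [-0.  0. -1.] xdir [ 0.271  0.962 -0.   ] q [ 0.05  0.47 -0.05  1.05  0.    1.89] F [-0.2   0.14  0.41] w 0.000273405785459626
key 4 tool shift [ 0.0007 -0.0001 -0.    ]
```

Call:
{"op": "step_arm", "data": {"rows": [{"xyz":[0,0,0.0005],"turn":0},{"xyz":[0,0,0],"turn":0}]}}

```text
time: 14.02
tcp_pos: [0.5676, 0.0259, 0.2588]
tcp_rot: [-0.0, 0.797, 0.604, 0.0]
ft_force: [0.5, -0.1, 0.3]
width: -0.0
```

Call:
{"op": "step_arm", "data": {"rows": [{"xyz":[0,0,0.0003],"turn":0},{"xyz":[0,0,0],"turn":0}]}}

```text
time: 14.28
tcp_pos: [0.5677, 0.0259, 0.2585]
tcp_rot: [0.0, 0.797, 0.604, 0.0]
ft_force: [0.0, -0.1, 0.9]
width: 0.0001
```

Call:
{"op": "step_arm", "data": {"rows": [{"xyz":[0,0,0.0002],"turn":0},{"xyz":[0,0,0],"turn":0}]}}

```text
time: 14.52
tcp_pos: [0.5677, 0.0259, 0.2585]
tcp_rot: [0.0, 0.797, 0.604, 0.0]
ft_force: [-1.2, -0.5, 1.7]
width: 0.0001
```

Call:
{"op": "step_arm", "data": {"rows": [{"xyz":[0,0,0.0002],"turn":0},{"xyz":[0,0,0],"turn":0}]}}

```text
time: 14.78
tcp_pos: [0.5676, 0.0259, 0.2583]
tcp_rot: [0.0, 0.797, 0.604, 0.0]
ft_force: [-1.0, 0.1, 1.8]
width: 0.0002
```

Call:
{"op": "step_arm", "data": {"rows": [{"xyz":[0,0,-0.008],"turn":0},{"xyz":[0,0,-0.012],"turn":0},{"xyz":[0.033,0,0],"turn":0},{"xyz":[0.033,0,0],"turn":0},{"xyz":[0.033,0,0],"turn":0},{"xyz":[0.033,0,0],"turn":0},{"xyz":[0.033,0,0],"turn":0},{"xyz":[0,0,0],"turn":0},{"xyz":[0,0,0],"turn":0}]}}

```text
time: 15.9
tcp_pos: [0.6123, 0.1846, 0.2784]
tcp_rot: [0.0, 0.797, 0.604, -0.0]
ft_force: [0.1, -0.6, 0.1]
width: -0.0002
```

```bash
python3 d.py 1
```

```text
t 15.9 tcp [0.6123 0.1846 0.2784] tipz 0.1054 z [-0. -0. -1.] xdir [ 0.271  0.963 -0.   ] q [ 0.29  0.59  0.2   1.18 -0.    2.14] F [ 0.13 -0.59  0.12] w -0.00018112947915213443
key 1 tool shift [ 0.0009 -0.0002 -0.    ]
```

Key 4 is up, so key 1 is the latched one. Now I'll press it, quickly at first and then slowly to the stop.

Call:
{"op": "step_arm", "data": {"rows": [{"xyz":[0.001,0,0.008],"turn":0},{"xyz":[0,0,0.008],"turn":0},{"xyz":[0,0,0.007],"turn":0},{"xyz":[0,0,0.001],"turn":0},{"xyz":[0,0,0.001],"turn":0},{"xyz":[0,0,0.001],"turn":0},{"xyz":[0,0,0.001],"turn":0},{"xyz":[0,0,0.001],"turn":0},{"xyz":[0,0,0],"turn":0}]}}

```text
time: 17.02
tcp_pos: [0.6125, 0.1854, 0.2506]
tcp_rot: [0.0, 0.797, 0.604, -0.0]
ft_force: [-2.5, -2.6, 5.5]
width: 0.0002
```

Call:
{"op": "step_arm", "data": {"rows": [{"xyz":[0,0,0.0005],"turn":0},{"xyz":[0,0,0.0005],"turn":0},{"xyz":[0,0,0],"turn":0}]}}

```text
time: 17.4
tcp_pos: [0.6125, 0.1854, 0.2497]
tcp_rot: [0.0, 0.797, 0.603, -0.0]
ft_force: [-3.6, -3.8, 5.5]
width: 0.0001
```

Call:
{"op": "step_arm", "data": {"rows": [{"xyz":[0,0,0.0005],"turn":0},{"xyz":[0,0,0.0005],"turn":0},{"xyz":[0,0,0],"turn":0}]}}

```text
time: 17.77
tcp_pos: [0.6125, 0.1854, 0.2487]
tcp_rot: [0.0, 0.797, 0.604, -0.0]
ft_force: [-3.0, -3.1, 6.0]
width: 0.0
```

Call:
{"op": "step_arm", "data": {"rows": [{"xyz":[0,0,0.0005],"turn":0},{"xyz":[0,0,0],"turn":0}]}}

```text
time: 18.02
tcp_pos: [0.6124, 0.1854, 0.2485]
tcp_rot: [0.0, 0.797, 0.603, -0.0]
ft_force: [-3.9, -3.3, 7.6]
width: 0.0003
```

Call:
{"op": "step_arm", "data": {"rows": [{"xyz":[0,0,0.0005],"turn":0},{"xyz":[0,0,0],"turn":0}]}}

```text
time: 18.27
tcp_pos: [0.6124, 0.1854, 0.2485]
tcp_rot: [0.0, 0.797, 0.604, -0.0]
ft_force: [-4.7, -3.7, 8.6]
width: 0.0001
```

Call:
{"op": "step_arm", "data": {"rows": [{"xyz":[0,0,0.0004],"turn":0},{"xyz":[0,0,0],"turn":0}]}}

```text
time: 18.52
tcp_pos: [0.6124, 0.1853, 0.2485]
tcp_rot: [0.0, 0.797, 0.603, 0.0]
ft_force: [-5.4, -3.2, 10.5]
width: 0.0001
```

It is at the stop with 10.5 N. Releasing straight up and clearing the view.

Call:
{"op": "step_arm", "data": {"rows": [{"xyz":[0,0,-0.004],"turn":0},{"xyz":[0,0,-0.006],"turn":0},{"xyz":[0,0,-0.015],"turn":0},{"xyz":[0,0,-0.04],"turn":0},{"xyz":[0,0,-0.05],"turn":0},{"xyz":[0,0,-0.04],"turn":0},{"xyz":[0,-0.05,0],"turn":0},{"xyz":[0,-0.05,0],"turn":0},{"xyz":[0,-0.05,0],"turn":0},{"xyz":[0,0,0],"turn":0}]}}

```text
time: 19.77
tcp_pos: [0.4654, 0.2274, 0.4025]
tcp_rot: [-0.001, 0.796, 0.605, -0.0]
ft_force: [1.5, -0.5, 0.8]
width: -0.0
```

```bash
python3 d.py 1; python3 - <<'E'
from h import *
im=np.ascontiguousarray(env.capture("scene")[...,::-1]);a=cv2.imread("pics/scene0.png")
f=lambda i:cv2.resize(i[180:300,230:410],None,fx=2.2*2,fy=2.2*2,interpolation=cv2.INTER_CUBIC)
cv2.imwrite("pics/c3.png",f(im))
for n,i in(("before",a),("after",im)):
    g=i.max(2)
    for s in [(352,243),(328,231),(306,220),(284,210)]:
        m=np.zeros_like(g);cv2.circle(m,s,12,255,-1)
        k,l,st,c=cv2.connectedComponentsWithStats(((g<70)&(m>0)).astype(np.uint8))
        j=1+np.argmax(st[1:,4]);print(n,c[j].round(1),st[j])
E
```

```text
t 19.77 tcp [0.4654 0.2274 0.4025] tipz 0.2295 z [-0.001  0.001 -1.   ] xdir [0.268 0.963 0.001] q [0.45 0.28 0.05 1.34 0.   2.3 ] F [ 1.45 -0.48  0.83] w -3.508153479016825e-05
key 1 tool shift [-1.100e-03  1.528e-01 -1.000e-04]
before [351.  243.6] [342 236  18  16 191]
before [327.6 230.9] [319 222  17  19 210]
before [304.8 219.9] [297 211  16  18 203]
before [283.1 209.5] [275 201  17  18 194]
after [351.4 242.5] [342 233  19  19 226]
after [327.6 230.9] [319 222  17  19 210]
after [304.8 219.9] [297 211  16  18 203]
after [283.1 209.5] [275 201  17  18 194]
```

View pics/c3.png

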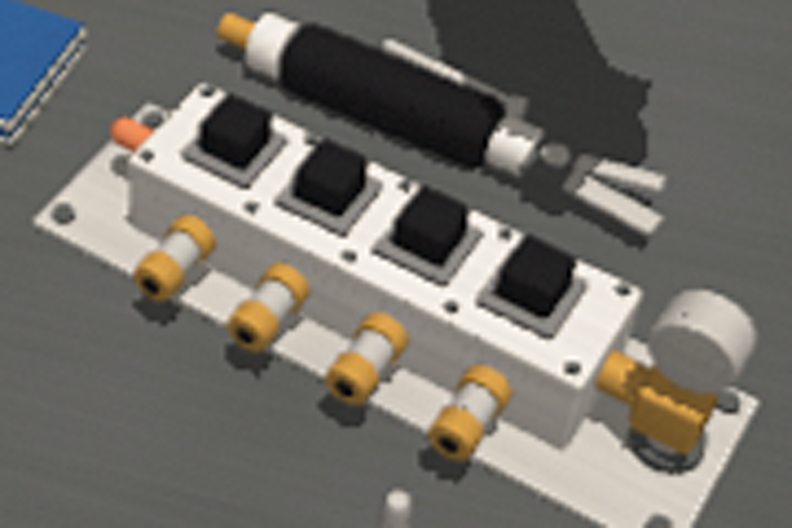

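Key 1 (crop 537,275; its top edge rose from row 236 to 233) now stands as tall as the other three. Their outlines are unchanged to the pixel, and nothing visible has moved. Handing in.

```bash
python3 -c "
from bench import env
env.job_done()"
```

```text
the job is handed in; nothing more can be done
```

Key 1, at the gauge end, was the one latched down. It is now released and all four keys stand up.

- **Taps:** I tapped keys 1 to 4 from left to right with the closed fingertips. The wrist readings peaked at 3.0, 3.6, 3.0 and 1.8 N, all under the 4 N limit. Key 1 was met about 5 mm lower than keys 2 to 4.
- **Press:** I pressed key 1 to its stop, where the force read 10.5 N, then let go straight up. The job was handed in about 20 s into the run.
- **Last check:** In the final picture key 1's top edge is 3 px higher than at the start. It now looks level with the other three, whose outlines have not changed.
- **Bystanders:** The shear looks unmoved in that picture, and the parts of the leaflets and nipple in the crop do too. I did not measure any of them, and the carton was outside the crop.
- **Not certain:** The force readings carried about 1 N of noise, so the key 4 tap was fainter than the others. The arm stopping at the same height as for keys 2 and 3 confirms that contact. I did not tap key 1 again after releasing it.

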